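# Prop open the leatherworker's tool chest

## Task

Open the wooden tool chest (the larger box, with a prop rod on its side) by lifting its lid to near its upper stop, then swing the prop rod up by its wooden grip so that its bent end goes well into the holding hole of the steel plate on the lid's edge, and leave it there with the lid standing open. Do not knock over the drinking glass beside the chest.

Things in the scene. Friction and masses are not known exactly. Their poses are not given: they have to be found in the camera images.
- chest: Brown wooden tool chest, 190 mm deep (its x), 240 wide (y), 100 high without lid, fixed. Origin: centre of its underside on the table; x front to back, y to its left, z up. Its 12 mm lid hinges on the far top rim: hinge axis along y through (+95, 0, +100.5) mm in the chest's frame. The prop rod is on its right (-y) side. Not the smaller pale-lidded box, which has no rod.
- lid (a joint): Lid angle, rad: 0 shut, grows as the front edge rises, 0.96 at its stop; may start slightly ajar. The 0.4 kg lid has a stiff hinge and stays where it is left; 3 to 8 N at the handle moves it. The rod's bent end fits the hole with the lid between about 0.76 and 0.96, best at 0.87.
- lid_handle (a point): Middle of the lid's handle: dark steel round bar, 12 mm thick, 110 long, parallel to the chest's y, on two arms at its ends, 22 mm ahead of the lid's front edge and 30 above the lid's top. Lid shut: at (-117, 0, +142.5) mm in the chest's frame; it moves on a circle of 216 mm about the hinge axis. Being round it turns between the fingers as the lid rises.
- prop (a joint): Prop rod angle, rad: 0 stowed level along the chest's right side pointing back (may start slightly raised); grows as its free end rises and comes forward; stop at 0.73. With the lid open, the bent end is well in the hole from 0.62 to 0.73, best at 0.70. The pivot is stiff: the rod stays where it is left; 1 to 3 N at the grip moves it.
- prop_grip (a point): Middle of the prop rod's grip: dark wooden round peg, 16 mm thick, 60 long, at the rod's free end, standing out sideways along the chest's y, away from it. The rod's pivot axis runs along y through (-75, -148, +88.5) mm in the chest's frame; the grip turns 165 mm from it, its middle at y = -203 mm. Stowed: at (+90, -203, +88.5) mm.
- prop_tip (a point): Tip of the prop rod's bent end: the 8 mm steel rod is bent square to itself at its free end for 38 mm, upward when stowed, in the plane of the swing (y = -148 mm in the chest's frame). Axes: x along the rod away from the pivot, z along the bent end.
- hole (a point): Centre of the holding hole: a window 38 mm (z) by 24 mm (y) in a 5 mm dark steel plate standing square on the lid at its right (-y) edge, 112 mm from the hinge axis, 28 mm beyond the lid's side edge, 30 mm above the lid's underside. Axes are the lid's: -x from the hinge to the front edge (the way the bent end goes through), y along the hinge, z out of the lid's top.
- glass: Empty drinking glass, 68 mm across, 120 mm high, standing on the table to the left of the chest's front. Origin: centre of its underside, z along its axis.

How it is judged:
By the outcome, as a careful person would: the job done as asked, in the order asked, and still so for the second after the job is handed in, with the robot touching nothing.
It also fails if it takes over 51 s, if anything falls off the work surface, if the arm or the gripper's body presses on something with over 40 N, if the wrist force passes 120 N, or if a joint passes its speed limit or range.

## Robot

A 6-joint arm with a two-finger parallel gripper is mounted at the origin on the work surface. World frame = base frame: x ahead of the robot, y to its left, z up, the work surface at z = 0. Lengths are in mm, angles in rad, forces in N, time in s.
With the tool pointing down it reaches from about 275 to 725 mm from the base axis. Payload 5.6 kg.
Tool frame: the origin (TCP) lies at the very end of the fingers, on their centre line; the grasp point (between the pads) lies 19 mm behind it; z points along the fingers, x is the direction in which the jaws open and shut, and the axes are right-handed (so a half turn about z gives the same grasp; the last joint's range is limited). The gripper opens to 85 mm and grips with 20 to 120 N. Pads are 22 mm wide; open, the fingers measure 114 mm over their backs; the gripper's body (76 mm by 85 mm) begins 54 mm behind the grasp point. The pads swing forward as they close: fully open they stand 13 mm farther back than shut.
Start: joints at [1.401, 0.255, 0.108, 0, -1.424, -0.285], TCP at [241.579, 494.098, 231.283] pointing down, gripper open.
Joint ranges: [-2.95, 2.95], [-1.21, 1.97], [-1.09, 1.5], [-2.87, 1.71], [-2.94, -0.07], [-3.05, 3.05]. Speed limits (rad/s): [2.57, 2.57, 3.14, 3.14, 3.14, 3.14].

## Interface

Orientations are given as a rotation vector (axis times angle).
In Python, from bench import move_to, servo_line, set_joints, set_gripper, dwell, ik, get_image, get_calibration, MotionError, finish_job, read_time, read_q, read_joint_velocities, read_effort, read_ee_pos, read_tool_rot, read_force, read_moment, read_grip_width gives the robot as it stands. Calls block until the motion is done:
- move_to(position, orientation): joint-space move of the TCP to a pose.
- servo_line(position, frame=None, v=150): straight line of the TCP; frame=None keeps the orientation; v is the mean speed in mm/s.
- set_joints(angles): joint-space move.
- set_gripper(opening, grip_force=None): opening from 0.0 (shut) to 1.0 (fully open); grip_force is the grip in N (None keeps the last); returns when the fingers have stopped.
- dwell(seconds).
- ik(position, orientation): joint angles nearest the present ones, or None.
- get_image(name): name is "scene" or "top"; returns (picture, depth): 420x560x3 uint8, red, green, blue; 420x560 float32, mm along the optical axis (not along the pixel's ray), 0 where there is no reading.
- get_calibration(name): a dict with "fx", "fy", "cx", "cy" (pixels), "k1" (the pictures are not rectified: a ray, as slopes to the right and down, at radius r is drawn at 1 + k1 r^2 times it, then the intrinsics apply), "camera_from_world" (4x4, takes a point from world to camera coordinates). Camera axes: x right, y down, z forward; pixel columns grow to the right and rows downward; lengths in mm; the calibration is good to about 2 mm. A picture is of the moment at which its call begins. get_calibration takes no time and is no camera call.
A pose or a line that the arm cannot do raises MotionError and nothing moves.
- finish_job(): hands the job in, once; it reports no verdict.
Readings, each from a call of its own:
- read_time(): time.
- read_q(): joint angles.
- read_joint_velocities(): joint speeds.
- read_effort(): joint torques, N m.
- read_ee_pos(): TCP position.
- read_tool_rot(): TCP orientation.
- read_force(): force on the tool from outside, world axes, zero at the start.
- read_moment(): the same for the moment, N m.
- read_grip_width(): opening from 0.0 (shut) to 1.0 (fully open).
Only numpy, scipy, OpenCV 4.12 (cv2) and the standard library are available. Lean on these libraries where they do the work, as an engineer would, in place of code of your own. Each camera call takes 0.05 s, during which the arm holds its last target. There are 200 camera calls.

## Working session

There is one attempt and no reset: what is moved stays moved. The work goes in short steps, each a Python script; the robot and the scene stay as the last script left them, time stands still between calls to the robot, and variables do not carry over. Pictures are saved under pics/ and viewed, about 8 in all and at most 12, crops included, and the job is handed in when it is done.

```bash
mkdir -p pics; ls
python3 - <<'E'
from bench import *
import cv2,numpy as np
for n in("scene","top"):
    p,d=get_image(n); cv2.imwrite(f"pics/{n}0.png",p[:,:,::-1]); np.save(f"{n}0.npy",d)
    c=get_calibration(n); print(n,c)
print(read_time(),read_tool_rot(),read_ee_pos())
E
```

```text
pics
scene {'fx': 396.0602303502968, 'fy': 396.0602303502968, 'cx': 274.5658121967211, 'cy': 209.1267930047893, 'k1': -0.11464803411918893, 'camera_from_world': array([[ 7.58202127e-01,  6.51932399e-01, -1.06622068e-02,
        -5.16042033e+02],
       [ 4.46192579e-01, -5.30710403e-01, -7.20596039e-01,
        -9.26450125e+01],
       [-4.75438448e-01,  5.41600051e-01, -6.93273154e-01,
         1.13419832e+03],
       [ 0.00000000e+00,  0.00000000e+00,  0.00000000e+00,
         1.00000000e+00]])}
top {'fx': 511.3284138482328, 'fy': 511.3284138482328, 'cx': 278.20862757175263, 'cy': 208.6694245219783, 'k1': -0.03814229467560042, 'camera_from_world': array([[ 1.86631174e-02, -9.99721900e-01,  1.44156396e-02,
         9.75349137e+01],
       [-9.90634164e-01, -2.04401790e-02, -1.35004270e-01,
         5.71946749e+02],
       [ 1.35261383e-01, -1.17610245e-02, -9.90740146e-01,
         9.50652613e+02],
       [ 0.00000000e+00,  0.00000000e+00,  0.00000000e+00,
         1.00000000e+00]])}
0.1 [ 1.66266770e+00 -2.66391314e+00  1.50384789e-03] [241.36424863 493.71208457 230.50057023]
```

View pics/scene0.png

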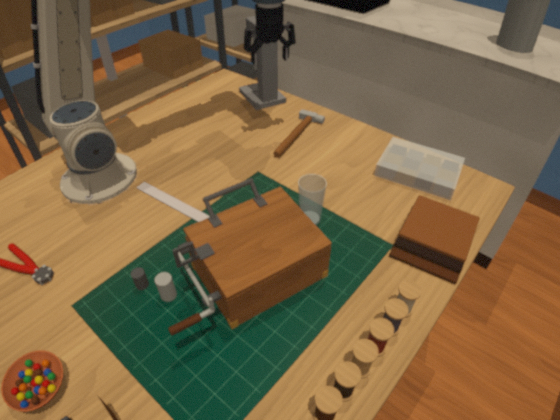

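View pics/top0.png

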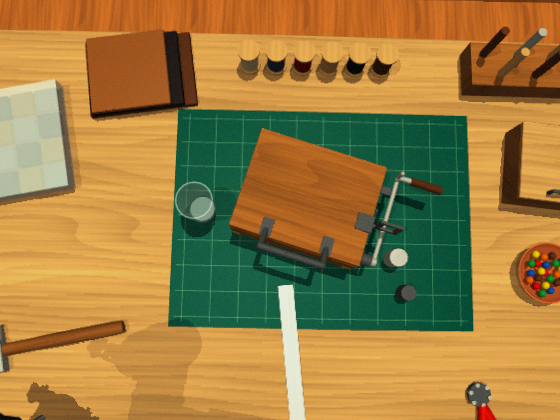

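The top view shows the chest at about (308,198), with its front towards the robot. The handle bar runs (262,245)–(325,262), the grip is at (425,185) and the glass at (195,203). I'll zoom in to get fit points.

Run:
```python
import cv2
a=cv2.imread("pics/top0.png")[115:285,220:450]; b=cv2.imread("pics/scene0.png")[165:345,155:345]
cv2.imwrite("pics/t1.png",cv2.resize(a,None,fx=3.4,fy=3.4,interpolation=cv2.INTER_CUBIC))
cv2.imwrite("pics/s1.png",cv2.resize(b,None,fx=3.3,fy=3.3,interpolation=cv2.INTER_CUBIC))
```

```text
(no output)
```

View pics/t1.png

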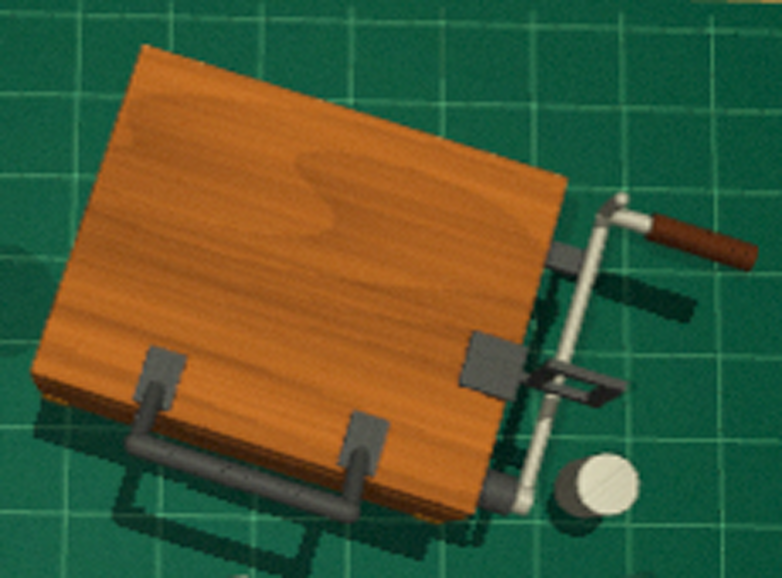

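View pics/s1.png

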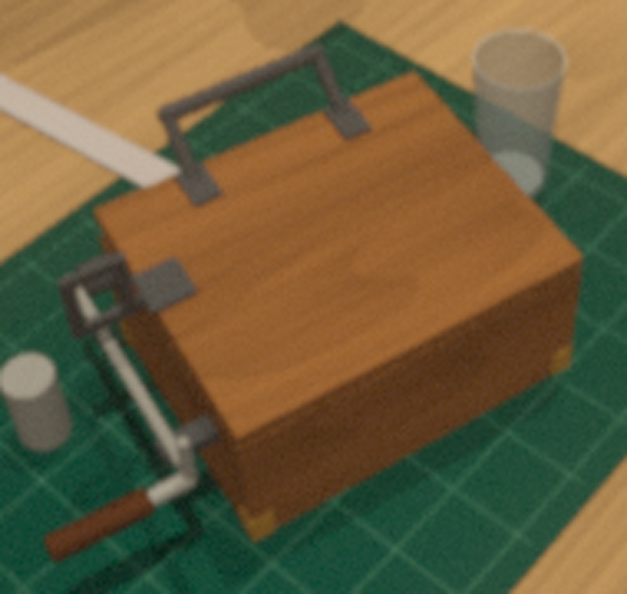

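```bash
cat > h.py <<'E'
import numpy as np
from bench import get_calibration
def proj(n,P):
    c=get_calibration(n);T=c["camera_from_world"];p=np.atleast_2d(P)@T[:3,:3].T+T[:3,3]
    s=p[:,:2]/p[:,2:];s=s*(1+c["k1"]*(s**2).sum(1,keepdims=True))
    return s*[c["fx"],c["fy"]]+[c["cx"],c["cy"]]
def lidpt(x,y,z,a):  # chest-frame point given at lid shut
    dx,dz=x-95,z-100.5   # rising front edge: -x -> +z
    return [95+dx*np.cos(a)+dz*np.sin(a),y,100.5-dx*np.sin(a)+dz*np.cos(a)]
def rodpt(r,h,y,a):    # r along the rod, h square to it
    return [-75+r*np.cos(a)-h*np.sin(a),y,88.5+r*np.sin(a)+h*np.cos(a)]
def world(P,c):
    P=np.atleast_2d(P);C,S=np.cos(c[2]),np.sin(c[2])
    return P@np.array([[C,S,0],[-S,C,0],[0,0,1]])+[c[0],c[1],0]
E
python3 - <<'E'
from h import *
from scipy.optimize import least_squares
L=[(95,120,112.5),(95,-120,112.5),(-95,-120,112.5),(-95,120,112.5),(-117,52,142.5),(-117,-52,142.5)]
R=[(165,0,-173),(165,0,-233)]
t=np.array([(146,45),(568,179),(478,510),(35,372),(133,443),(352,514),(650,225),(755,258)])/3.4+[219.6,114.6]
s=np.array([(582,258),(238,435),(97,212),(415,72),(318,52),(167,112),(150,497),(50,547)])/3.3+[154.6,164.6]
def f(v,sp=0):
    P=world([lidpt(*l,v[3]) for l in L]+[rodpt(*r,v[4]) for r in R],v)
    return np.r_[proj("top",P)-t,proj("scene",P)-s]
r=least_squares(lambda v:f(v).ravel(),[500,0,-.3,0.05,0.05],x_scale=[10,10,.1,.1,.1],loss="soft_l1")
print(r.x,r.cost);print(f(r.x).round(1).tolist())
g=[(195,202),(202,209)];gs=[np.array((520,60))/3.3+[155,165],np.array((517,175))/3.3+[155,165]]
q=least_squares(lambda v:np.r_[proj("top",[[*v,120],[*v,3]])-g,proj("scene",[[*v,120],[*v,3]])-gs].ravel(),[500,200])
print("glass",q.x,q.fun.round(1))
np.save("fit.npy",r.x)
c=r.x
a=c[3]
print("handle",world(lidpt(-117,0,142.5,a),c),world(lidpt(-117,0,142.5,.87),c),"grip",world(rodpt(165,0,-203,c[4]),c),world(rodpt(165,0,-203,.7),c))
E
```

```text
[ 5.83987902e+02  5.59778908e+01 -2.90311282e-01  7.64357781e-02
  1.51340724e-02] 14.173680304386403
[[-1.3, -1.1], [0.3, -1.0], [-1.3, 1.5], [-2.2, 0.1], [2.1, 0.6], [-3.2, -1.3], [-0.0, -0.4], [-0.0, -0.3], [0.5, -0.4], [-0.8, 1.1], [-1.5, -1.1], [-0.4, -0.6], [-1.9, 0.7], [0.9, 0.2], [-0.5, 0.0], [-1.0, 0.7]]
glass [571.64444455 260.25349653] [-1.5 -2.3  0.3 -0.4 -1.1 -0.8 -2.7 -0.2]
handle [[475.54985488  88.37395471 158.56597947]] [[574.78826212  58.72629996 289.62044963]] grip [[ 612.09488016 -164.28467282   90.99702662]] [[ 574.9355824  -153.183265    194.79591839]]
```

```bash
cat >> h.py <<'E'
from scipy.spatial.transform import Rotation as Rn
c=np.load("fit.npy"); 
def down(yaw): return (Rn.from_euler("z",yaw)*Rn.from_euler("x",np.pi)).as_rotvec()
O=down(c[2]+np.pi)
def hand(a,up=0,y=0): return world(lidpt(-117,y,142.5,a),c)[0]+[0,0,up-19]
def grip(a,up=0,y=-215): return world(rodpt(165,0,y,a),c)[0]+[0,0,up-19]
E
python3 - <<'E'
from h import *; from bench import *
for p in (hand(c[3],70),hand(c[3]),hand(.88),grip(0,70),grip(0),grip(.7)): print(p.round(),np.round(ik(p,O),2))
move_to(hand(c[3],70),O); set_gripper(.6,40); servo_line(hand(c[3]),v=100)
import cv2
p,d=get_image("top");q,_=get_image("scene");p=p[115:285,220:450];q=q[105:275,155:345]
im=np.hstack([cv2.resize(p,None,fx=1.9,fy=1.9),cv2.resize(q,(361,323))]);cv2.imwrite("pics/g1.png",im[:,:,::-1])
print(read_time(),read_force(),read_ee_pos())
E
```

```text
[476.  88. 210.] [ 0.51  0.13 -0.1   0.   -1.34 -0.8 ]
[476.  88. 140.] [ 0.51  0.17 -0.23  0.   -1.16 -0.8 ]
[577.  58. 272.] [ 0.37  0.31  0.28  0.   -1.54 -0.66]
[ 609. -176.  140.] [-0.03  0.46  0.17  0.   -1.28 -0.26]
[ 609. -176.   70.] [-0.03  0.51  0.06  0.   -1.13 -0.26]
[ 572. -165.  176.] [-0.02  0.36  0.12  0.   -1.33 -0.27]
3.2 [0.2704135  0.52011605 0.5946425 ] [476.08155778  88.56497275 140.35841418]
```

View pics/g1.png

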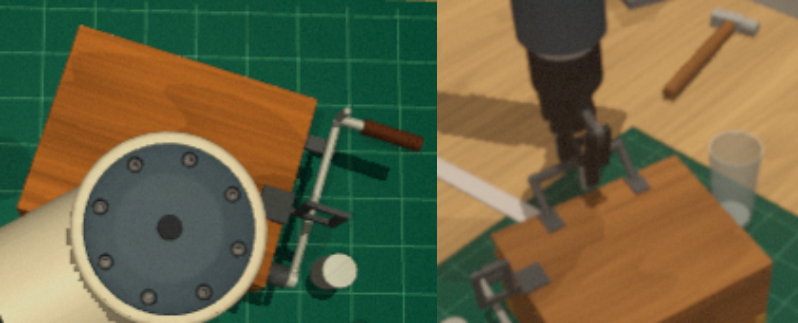

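In the scene crop (about 590,165) the fingers straddle the middle of the bar, with no contact force. I'll close and lift in small steps, watching the force.

Run:
```python
from h import *; from bench import *
set_gripper(0,40); print("w",read_grip_width(),read_force().round(1) if hasattr(read_force(),'round') else read_force())
p0=read_ee_pos(); 
for a in np.linspace(c[3],.88,9)[1:]:
    servo_line(hand(a),v=70); f=np.array(read_force()); print(round(a,2),f.round(1),round(read_grip_width(),3))
    if np.linalg.norm(f)>40: print("stop"); break
import cv2
p,d=get_image("top");q,_=get_image("scene");p=p[95:285,220:450];q=q[75:275,155:345]
im=np.hstack([cv2.resize(p,None,fx=1.9,fy=1.9),cv2.resize(q,(361,361))]);cv2.imwrite("pics/g2.png",im[:,:,::-1])
print(read_time(),read_ee_pos())
```

```text
w 0.12583231330892627 [-1.6  0.9  1.4]
0.18 [-1.7  1.6  0.9] 0.124
0.28 [-4.5  3.6  2.3] 0.127
0.38 [-6.2  3.   3.2] 0.12
0.48 [-7.5  4.6  4.7] 0.125
0.58 [-10.4   5.9   7.4] 0.123
0.68 [-11.3   5.8   9.3] 0.122
0.78 [-11.2   5.3  12.6] 0.125
0.88 [-10.6   5.6  14.6] 0.12
7.4083 [576.15869651  58.41904634 275.67415445]
```

View pics/g2.png

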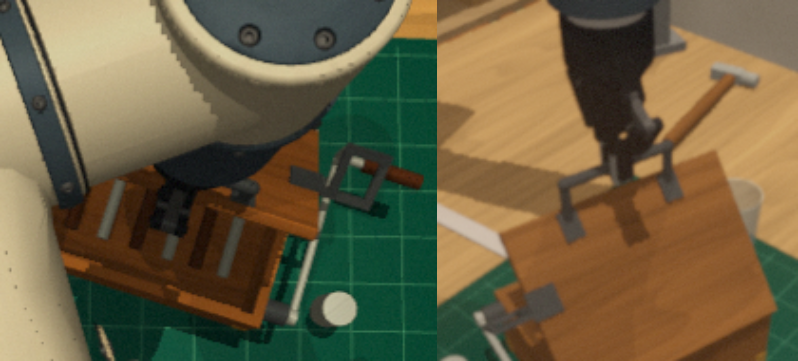

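Run:
```python
from h import *; from bench import *
set_gripper(.6); servo_line(np.array(read_ee_pos())+[0,0,80],v=150)
move_to(grip(0.0,200),O)
import cv2
p,d=get_image("top");q,_=get_image("scene")
cv2.imwrite("pics/t2.png",p[:,:,::-1]);cv2.imwrite("pics/s2.png",q[:,:,::-1])
p=p[95:285,215:445];q=q[125:325,155:345]
im=np.hstack([cv2.resize(p,None,fx=1.9,fy=1.9),cv2.resize(q,(361,361))])
for n,src,(ox,oy,s,dx) in (("top",0,(215,95,1.9,0)),("scene",1,(155,125,1.9,437))):pass
print(read_time(),read_force())
# overlay model lid points for candidate angles, grip ends
for a,col in ((.82,(255,0,0)),(.88,(0,255,0)),(.94,(0,0,255))):
    P=world([lidpt(x,y,z,a) for x,y,z in((-95,120,112.5),(-95,-120,112.5),(-117,52,142.5),(-117,-52,142.5))],c)
    for u in (proj("scene",P)-[155,125])*[1.9,1.805]+[437,0]:
        cv2.circle(im,(int(u[0]),int(u[1])),2,col,-1)
    for u in (proj("top",P)-[215,95])*1.9: cv2.circle(im,(int(u[0]),int(u[1])),2,col,-1)
cv2.imwrite("pics/g3.png",im[:,:,::-1])
```

```text
9.6417 [-0.29958493  0.33035109 -0.01963559]
```

View pics/g3.png

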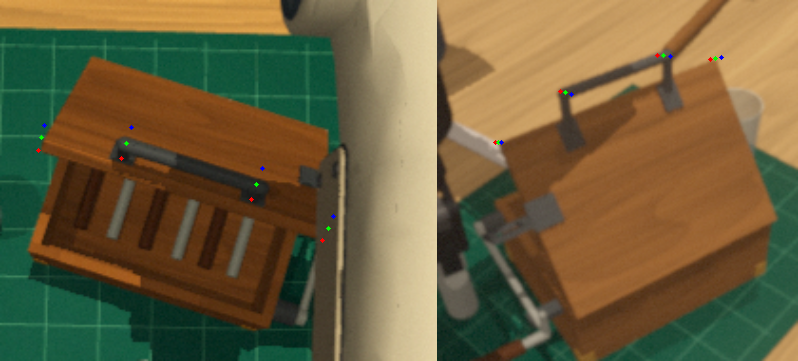

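The overlay puts the lid at about 0.86: the bar ends at (122,150) and (258,190) lie between the .82 and .88 marks. Next is the grip.

Run:
```python
from h import *; from bench import *; import cv2
servo_line(grip(c[4],40),v=150);servo_line(grip(c[4]),v=80); print(read_force())
set_gripper(0,40); w=read_grip_width(); print("w",w,read_force(),read_time())
if w>.1:
  for a in np.linspace(c[4],.70,9)[1:]:
    servo_line(grip(a),v=60); f=np.array(read_force()); print(round(a,2),f.round(1),round(read_grip_width(),3),np.round(np.array(read_ee_pos())-grip(a),1))
    if np.linalg.norm(f)>35: print("stop"); break
p,d=get_image("top");q,_=get_image("scene");p=p[95:285,220:450];q=q[125:325,155:345]
im=np.hstack([cv2.resize(p,None,fx=1.9,fy=1.9),cv2.resize(q,(361,361))]);cv2.imwrite("pics/g4.png",im[:,:,::-1])
print(read_time())
```

```text
[-0.1629234   0.04575097  0.71798527]
w 0.17137707596068935 [-1.08797816  0.22165274  2.4247122 ] 11.9
0.1 [ 1.9 -1.1 -2.1] 0.173 [ 0.3 -0.   0.5]
0.19 [ 2.5 -0.2  1.2] 0.17 [ 0.5 -0.1  0.8]
0.27 [ 4.6 -1.5  0.2] 0.169 [ 1.  -0.3  0.4]
0.36 [ 5.9 -2.6  2.7] 0.168 [ 1.4 -0.4  0.8]
0.44 [ 7.7 -3.2  2.6] 0.173 [ 1.9 -0.6  1.1]
0.53 [ 7.5 -3.2  4.3] 0.17 [ 2.4 -0.8  1.8]
0.61 [ 8.6 -3.3  5.1] 0.169 [ 3.  -0.9  2.3]
0.7 [ 8.8 -3.   7.2] 0.166 [ 3.5 -1.1  3. ]
15.0667
```

View pics/g4.png

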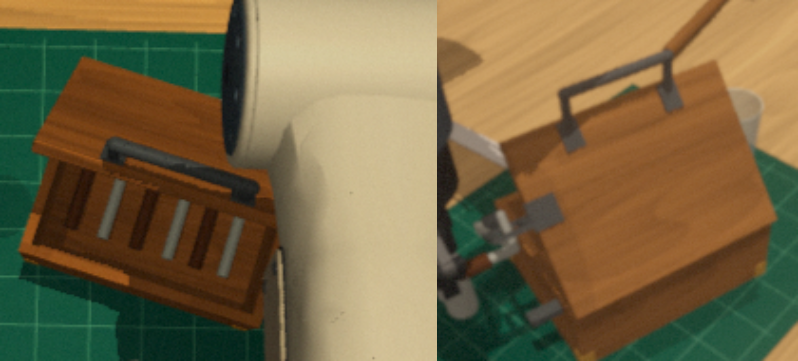

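Run:
```python
from h import *; from bench import *; import cv2
set_gripper(.6); print(read_force())
servo_line(np.array(read_ee_pos())+[0,0,60],v=120); servo_line(np.array(read_ee_pos())+[-60,-130,60],v=250)
set_joints(np.array(read_q())+[-.7,0,0,0,0,0])
p,d=get_image("top");q,_=get_image("scene")
from scipy.spatial import transform
p=cv2.resize(p[125:285,225:425],None,fx=2,fy=2,interpolation=2);q=cv2.resize(q[165:325,155:275],None,fx=2.0,fy=2.0,interpolation=2)
for r,col in ((.62,(255,0,0)),(.70,(0,255,0)),(.76,(0,0,255))):
    P=world([rodpt(165,0,-173,r),rodpt(165,0,-233,r),rodpt(165,38,-148,r)],c)
    for u in (proj("scene",P)-[155,165])*2: cv2.circle(q,(int(u[0]),int(u[1])),2,col,-1)
    for u in (proj("top",P)-[225,125])*2: cv2.circle(p,(int(u[0]),int(u[1])),2,col,-1)
cv2.imwrite("pics/g5.png",np.hstack([p,q])[:,:,::-1]);print(read_time(),read_ee_pos())
```

```text
[-0.17038798 -0.04639814  0.8972813 ]
18.5083 [ 202.62774993 -552.8772522   292.89423344]
```

View pics/g5.png

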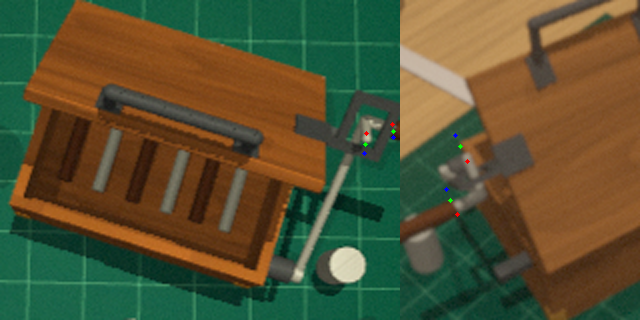

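The rod is up at the plate, around (370,125) in the crop. A closer look will show whether the tip goes through.

Run:
```python
from h import *; from bench import *; import cv2
p,d=get_image("top");q,_=get_image("scene")
cv2.imwrite("pics/t3.png",p[:,:,::-1]);cv2.imwrite("pics/s3.png",q[:,:,::-1])
A=cv2.resize(p[155:235,370:450],(400,400),interpolation=2);B=cv2.resize(q[215:295,145:225],(400,400),interpolation=2)
A0,B0=A.copy(),B.copy()
for r,col in ((.55,(255,255,0)),(.62,(255,0,0)),(.70,(0,255,0)),(.76,(0,0,255))):
    P=world([rodpt(165,0,-173,r),rodpt(165,0,-233,r),rodpt(165,38,-148,r)],c)
    for im,n,o in((A,"top",(370,155)),(B,"scene",(145,215))):
        for u in (proj(n,P)-o)*5: cv2.circle(im,(int(u[0]),int(u[1])),3,col,-1)
cv2.imwrite("pics/g6.png",np.hstack([A,B])[:,:,::-1])
```

```text
(no output)
```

View pics/g6.png

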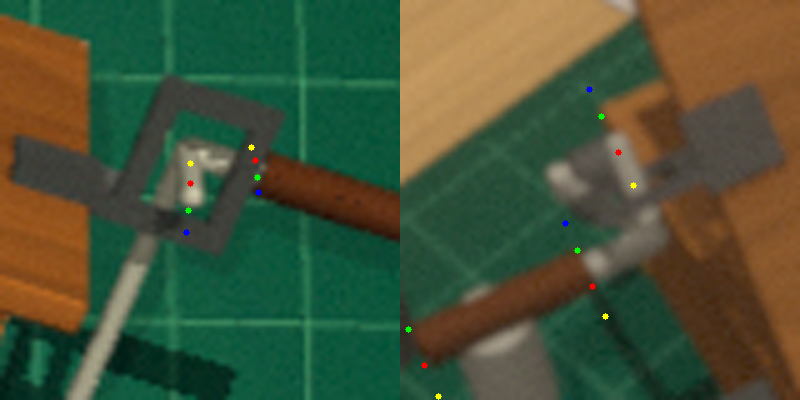

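Both views show the bent end passing through the window, with the peg and tip at prop ≈ 0.66 (tip at (192,203) top, (620,140) scene). That is in range but near the low side. I'll regrip and push gently to about 0.70.

Run:
```python
from h import *; from bench import *; import cv2
R=grip(.70)+[3.5,-1.1,3]
set_joints(np.array(read_q())+[.7,0,0,0,0,0])
servo_line(R+[0,0,60],v=200); servo_line(R,v=80); print(read_force())
set_gripper(0,40); print(read_grip_width(),read_force())
B=np.array(read_ee_pos())
for a in (.715,.73,.745):
    servo_line(B+grip(a)-grip(.70),v=30); f=np.array(read_force()); print(a,f.round(1),np.round(np.array(read_ee_pos())-B,1))
    if np.linalg.norm(f)>25: break
set_gripper(.6)
servo_line(np.array(read_ee_pos())+[0,0,60],v=120); servo_line(np.array(read_ee_pos())+[-60,-130,60],v=250)
set_joints(np.array(read_q())+[-.7,0,0,0,0,0])
p,d=get_image("top");q,_=get_image("scene")
cv2.imwrite("pics/t4.png",p[:,:,::-1]);cv2.imwrite("pics/s4.png",q[:,:,::-1])
A=cv2.resize(p[155:235,370:450],(400,400),interpolation=2);B=cv2.resize(q[215:295,145:225],(400,400),interpolation=2)
for r,col in ((.62,(255,0,0)),(.70,(0,255,0)),(.76,(0,0,255))):
    P=world([rodpt(165,0,-173,r),rodpt(165,0,-233,r),rodpt(165,38,-148,r)],c)
    for im,n,o in((A,"top",(370,155)),(B,"scene",(145,215))):
        for u in (proj(n,P)-o)*5: cv2.circle(im,(int(u[0]),int(u[1])),3,col,-1)
cv2.imwrite("pics/g7.png",np.hstack([A,B])[:,:,::-1]);print(read_time())
```

```text
[-0.45839068  0.30538789  1.05679518]
0.16942208881700233 [-0.26219751  0.14855294  0.82982099]
0.715 [ 0.1 -0.2  0.9] [-1.5  0.5  2.1]
0.73 [ 1.5 -0.  -0.3] [-3.   0.9  3.9]
0.745 [ 1.9 -2.1 -1.2] [-4.5  1.4  5.8]
26.5333
```

View pics/g7.png

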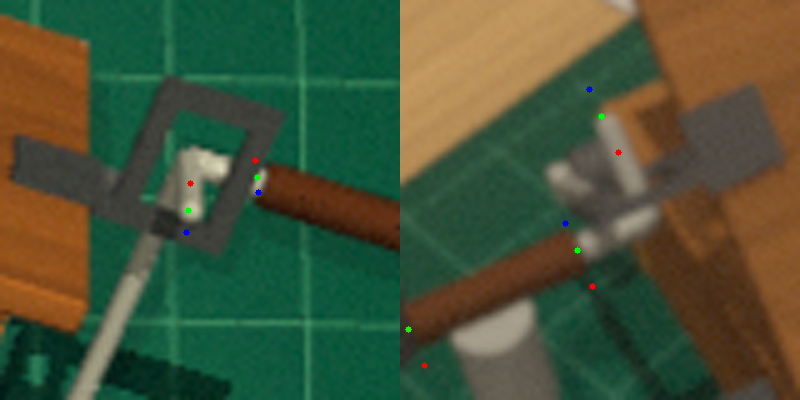

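The tip and peg now sit on the 0.70 marks in both views. One full view for the glass and the lid.

View pics/s4.png

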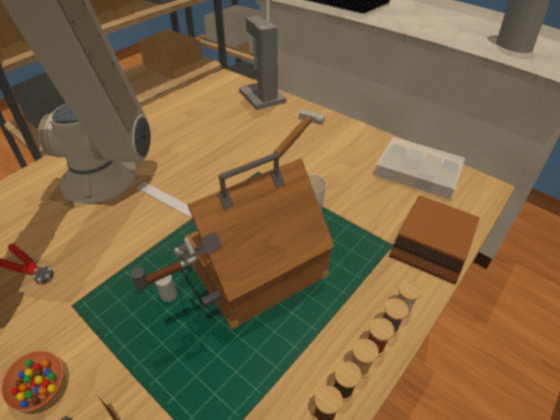

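The lid is open, the rod is in the plate at about (195,250), the glass is upright at about (315,190), and the arm is clear.

```bash
python3 -c "
from bench import *
finish_job(); print(read_time())"
```

```text
the job is handed in; nothing more can be done
the job is handed in; nothing more can be done
```

The chest is open with its lid propped, and the job is handed in. I lifted the lid by its handle to about 0.86 rad. I then swung the prop rod up by its grip until the bent end went through the hole.

The first swing left the rod at about 0.66 rad, in range but on the low side, although I had commanded 0.70. I regripped it and pushed gently to about 0.70.

- **Rod:** in the last pictures from both cameras the bent end is through the window, with the tip and grip at the marks for 0.70. The angles are read from a fit good to about 2–3 mm, so allow roughly ±0.03 rad.
- **Lid and glass:** the lid stands open and the glass is upright and untouched.
- **Robot:** the arm is clear of everything. The last clock reading before hand-in was 26.5 s of the 51 s allowed. The highest wrist force I read was about 19 N, while lifting the lid. I read forces only between moves.

The arm was pulled 4–5 mm off its commanded path at the end of the first rod swing, and about 4 mm while lifting the lid. This points to a small error in the fitted chest pose, but it did not affect the result.

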